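# Feed a train of evidence cassettes to the reader and start it

## Robot

A 6-joint arm with a two-finger parallel gripper is mounted at the origin on the work surface. World frame = base frame: x ahead of the robot, y to its left, z up, the work surface at z = 0. Lengths are in m, angles in degrees, forces in N, time in s.
With the tool pointing down it reaches from about 0.4 to 0.825 m from the base axis. Payload 7 kg.
Tool frame: the origin (TCP) lies between the finger pads; the fingertips stand 19 mm ahead of it and the grasp point (between the pads) is the TCP; x points along the fingers, y is the direction in which the jaws open and shut, and the axes are right-handed (so a half turn about x gives the same grasp; the last joint's range is limited). The gripper opens to 88 mm and grips with 3 to 60 N. Pads are 19 mm wide; open, the fingers measure 130 mm over their backs; the gripper's body (78 mm by 193 mm) begins 47 mm behind the grasp point.
Start: joints at [84.517, 20.546, 0.682, 0, -70.136, -16.507], TCP at [0.253, 0.626, 0.246] pointing down, gripper open.
Joint ranges: [-176.03, 176.03], [-82.01, 121.73], [-58.28, 71.71], [-173.87, 95.51], [-174.79, -0.11], [-173.66, 173.66]. Speed limits (degrees/s): [136.94, 136.94, 172.46, 180, 180, 180].

## Interface

Orientations are given as [roll, pitch, yaw] about the fixed x, y, z axes, in that order (R = Rz(yaw) Ry(pitch) Rx(roll)).
In Python, from plant import * gives the robot as it stands.
- The arm moves only by the tool step_arm, never from a script. Its argument "steps" is a list of rows, each a list of 2 entries, a list of its own where there are three numbers: the shift along the tool's x, y, z in units of 0.02 m (1.0 is 0.02 m), then the turn about the tool's x in units of 6 degrees (1.0 is 6 degrees). A call has 1 to 20 rows; each row shifts and turns the commanded pose from where the row before left it, along the tool's axes as they then stand; what a row does not reach is not made up. A row lasts 1/12 s, in which the tool goes at most 41.7 mm and 7.16 degrees, less where a joint would pass 70% of its speed; a pose out of reach is approached as far as the arm can. A call with a number of a shift or a turn outside -1 to 1 is refused whole. A call with a gripper value outside its range is refused whole. "fingers" is the closure, from 0 (fully open) to 1 (shut), set as the call begins (left out, the last holds). The fingers move at their own pace and stop on an object; "grip_force" is the grip in N (left out, the last holds). Time passes only in rows, so rows that do not move let the fingers close. It gives the time, the measured TCP pose, the force and the opening at its end, in the units of the state.
- get_state(): the state, without advancing time (a new reading comes with each control period).
- capture(name): name is "side" or "top" or "wrist"; returns the picture (400x640x3 uint8, blue, green, red); there is no depth.
- camera_model(name): a dict with "intrinsics" (3x3 intrinsics, pixels), "rvec" (rotation vector, rad) and "tvec" (3), from world to camera coordinates, as OpenCV has them. Camera axes: x right, y down, z forward; pixel columns grow to the right and rows downward; lengths in m; the calibration is good to about 2 mm. A picture is of the moment at which its call begins: read the wrist's pose just before it. camera_model takes no time and is no camera call; for the wrist camera it gives the pose at the moment of the call.
- close_job(): hands the job in, once; it reports no verdict.
The state is a dict: "time_s": time; "joints": joint angles; "qd": joint speeds; "joint_torque": joint torques, N m; "tcp_pos": TCP position; "eef_rot": TCP orientation; "contact_force": force on the tool from outside, world axes, zero at the start; "moment": the same for the moment, N m; "gripper_width": finger opening in m.
Only numpy, scipy, OpenCV 4.12 (cv2) and the standard library are available. Lean on these libraries where they do the work, as an engineer would, in place of code of your own. Each camera call takes 0.05 s, during which the arm holds its last target.

## Task

With the fingertips, push the row of four sample cassettes along the rail as one train, pushing only on the green-lidded last one, until the first is right up against the end stop at the reader and all four sit closed up; then press the reader's green start button all the way down and let it go. Only push: do not lift or tip any cassette, keep the row together in the rail, do not press the button before the train is home, and leave the bottles and the magnifier where they are. Finish with the hand clear of everything.

Things in the scene. Friction and masses are not known exactly. Their poses are not given: they have to be found in the camera images.
- stop (a point): Middle of the end stop, at the height of the rail's floor (8 mm above the table). The end stop is the upright face, with a dark window, of the white reader box (110 mm along the rail, 120 mm across, 60 mm high) at one end of the rail. x axis: level, along the rail towards the reader; y: level, across the rail; z: up.
- rail: Feed rail fixed to the table: straight aluminium channel 310 mm long, open at the end away from the reader; floor 8 mm above the table, 43 mm wide between two dark side walls, 6 mm thick, whose tops are 20 mm above the table. Origin: on the table, under the middle of the channel, 155 mm before the end stop; axes as for the stop.
- cassette_1: Loose sample cassette with a blue lid, a white block 36 mm along the rail, 40 mm across and 45 mm high, about 80 g, standing on the rail's floor; origin at the centre of its underside, x along the rail towards the stop when standing straight, z up. First in the row, nearest the end stop. The four cassettes stand in a row, touching.
- cassette_2: Loose sample cassette with a yellow lid, a white block 36 mm along the rail, 40 mm across and 45 mm high, about 80 g, standing on the rail's floor; origin at the centre of its underside, x along the rail towards the stop when standing straight, z up. Second in the row. The four cassettes stand in a row, touching.
- cassette_3: Loose sample cassette with a red lid, a white block 36 mm along the rail, 40 mm across and 45 mm high, about 80 g, standing on the rail's floor; origin at the centre of its underside, x along the rail towards the stop when standing straight, z up. Third in the row. The four cassettes stand in a row, touching.
- cassette_4: Loose sample cassette with a green lid, a white block 36 mm along the rail, 40 mm across and 45 mm high, about 80 g, standing on the rail's floor; origin at the centre of its underside, x along the rail towards the stop when standing straight, z up. Last in the row, farthest from the end stop. The four cassettes stand in a row, touching.
- start_top (a point): Centre of the top of the green round start button (30 mm across) on top of the reader box; z up. It is pushed straight down, against a spring.
- start (a joint): Travel of the start button in m: 0 up, 0.006 fully pressed (about 5 N); it springs back.
- spray_bottle: Bystander: white plastic spray bottle, 44 mm across, 114 mm tall, standing loose on the table; origin at the centre of its underside.
- amber_bottle: Bystander: amber glass bottle with a white cap, 42 mm across, 75 mm tall, standing loose on the table; origin at the centre of its underside.
- capped_bottle: Bystander: white plastic bottle with a blue cap, 38 mm across, 100 mm tall, standing loose on the table; origin at the centre of its underside.
- magnifier: Bystander: black hand magnifier lying flat on the table, lens ring 81 mm across and 14 mm thick, handle 95 mm long pointing to its -x; origin at the centre of the lens, on the underside.

How it is judged (in metres and radians):
On the way, in this order (a step that is already met when the one before it is completed fails the run):
1. the whole train stands against the end stop (x of cassette_1 in the frame of stop above -0.022 m and x of cassette_2 in the frame of stop above -0.058 m and x of cassette_3 in the frame of stop above -0.094 m and x of cassette_4 in the frame of stop above -0.13 m and y of cassette_1 in the frame of stop between -0.005 and 0.005 m and z of each of cassette_1, cassette_2, cassette_3, cassette_4 in the frame of stop below 0.004 m and y of cassette_2 in the frame of stop between -0.005 and 0.005 m and y of cassette_3 in the frame of stop between -0.005 and 0.005 m and y of cassette_4 in the frame of stop between -0.005 and 0.005 m), for 0.2 s.
2. the start button is pressed down (value of joint start above 0.004 m), for 0.05 s.
At the end, for the whole second after the job is handed in: All four cassettes stand upright (within 0.08 rad) and at rest in the rail, each within 4 mm of its place in a closed-up row against the end stop, not raised more than 4 mm; the start button has been pressed more than 4 mm after that and is up again; bystanders within 20 mm of where they were (all of step 1 and linear speed of each of cassette_1, cassette_2, cassette_3, cassette_4 below 0.01 m/s and angle between each of cassette_1, cassette_2, cassette_3, cassette_4's own z axis and vertical below 0.08 rad and value of joint start below 0.002 m and distance of each of spray_bottle, amber_bottle, capped_bottle, magnifier from where it was at the start of the episode below 0.02 m); the robot touches nothing.
It fails at once if the fingers push on a cassette other than the last one (over 2 N) (contact force between the fingers and cassette_1 above 2 N or contact force between the fingers and cassette_2 above 2 N or contact force between the fingers and cassette_3 above 2 N).
It fails at once if a cassette is lifted more than 10 mm or tipped (z of any of cassette_1, cassette_2, cassette_3, cassette_4 in the frame of stop above 0.01 m or angle between any of cassette_1, cassette_2, cassette_3, cassette_4's own z axis and vertical above 0.3 rad).
It fails at once if the train comes apart (a gap of more than 10 mm between neighbours) (distance between cassette_1 and cassette_2 above 0.046 m or distance between cassette_2 and cassette_3 above 0.046 m or distance between cassette_3 and cassette_4 above 0.046 m).
It fails at once if the button is pressed before the train is home (value of joint start above 0.003 m and not (x of cassette_1 in the frame of stop above -0.022 m and x of cassette_2 in the frame of stop above -0.058 m and x of cassette_3 in the frame of stop above -0.094 m and x of cassette_4 in the frame of stop above -0.13 m)).
It fails at once if a bystander is moved more than 20 mm or tipped (distance of any of spray_bottle, amber_bottle, capped_bottle, magnifier from where it was at the start of the episode above 0.02 m or angle between any of spray_bottle, amber_bottle, capped_bottle, magnifier's own z axis and vertical above 0.4 rad).
It also fails if it takes over 42 s, if anything falls off the work surface, if the arm or the gripper's body presses on something with over 40 N, if the wrist force passes 120 N, or if a joint passes its speed limit or range.

## Working session

There is one attempt and no reset: what is moved stays moved. The work goes in short steps, Python scripts to look and compute and a tool call to move; the robot and the scene stay as the last step left them, time stands still between calls to the robot, and variables do not carry over. Pictures are saved under pics/ and viewed, and the job is handed in when it is done.

Besides the shell and the picture viewer there is one more tool, called after "Emit:" as name([rows], argument=value, ...), one row to a line, values as JSON. step_arm: Moves the arm, as the interface text tells. Its arguments: {"type":"object","properties":{"steps":{"type":"array","items":{"type":"array"}},"fingers":{"type":"number"},"grip_force":{"type":"number"}},"required":["steps"]}

```bash
mkdir -p pics; python3 - <<'E'
from plant import *
import cv2
print(get_state())
for n in ["side","top","wrist"]:
    m=camera_model(n); print(n,m)
    cv2.imwrite(f"pics/{n}0.png",capture(n))
E
```

```text
{'time_s': 0.0, 'joints': array([ 8.45178049e+01,  2.05919116e+01,  6.33804443e-01, -2.03378328e-02,
       -7.01365481e+01, -1.65063751e+01]), 'qd': array([-0.00949718,  0.00479788,  0.00118718,  0.05106393, -0.0882516 ,
       -0.09039588]), 'joint_torque': array([ 2.09843631e-03, -5.82705474e+01,  2.93064952e+01,  6.99726373e+00,
        7.04070000e-03, -1.56944425e-04]), 'tcp_pos': array([0.25258958, 0.62545875, 0.24461684]), 'eef_rot': array([  95.08873987,   89.90343255, -106.90675658]), 'contact_force': array([-0.73749729, -0.01207878, -0.45112083]), 'moment': array([-0.03193722,  0.02903284,  0.01186829]), 'gripper_width': 0.08785347978278697}
side {'intrinsics': array([[488.41535335,   0.        , 320.01895457],
       [  0.        , 488.41535335, 194.23008338],
       [  0.        ,   0.        ,   1.        ]]), 'rvec': array([ 0.50688323, -2.63870645,  1.28209689]), 'tvec': array([0.51485591, 0.15896535, 0.68104644])}
top {'intrinsics': array([[407.73687345,   0.        , 320.5114562 ],
       [  0.        , 407.73687345, 196.23002642],
       [  0.        ,   0.        ,   1.        ]]), 'rvec': array([ 2.21119848, -2.18109043,  0.06627913]), 'tvec': array([0.02637402, 0.54007567, 0.76914176])}
wrist {'intrinsics': array([[290.81791184,   0.        , 318.84141272],
       [  0.        , 290.81791184, 195.88195348],
       [  0.        ,   0.        ,   1.        ]]), 'rvec': array([-1.65215221,  2.4506545 ,  0.36118809]), 'tvec': array([ 0.67412004, -0.03549801,  0.39031636])}
```

View pics/top0.png

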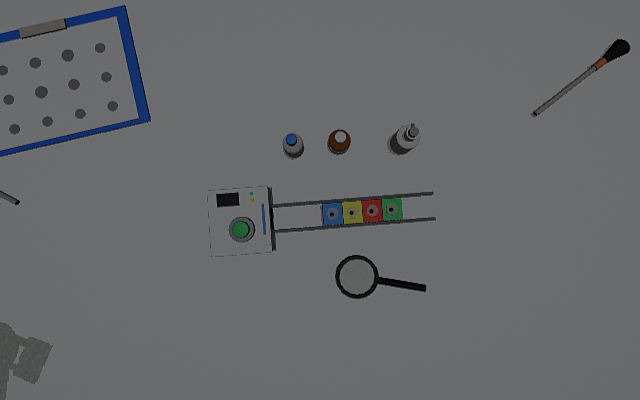

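View pics/side0.png

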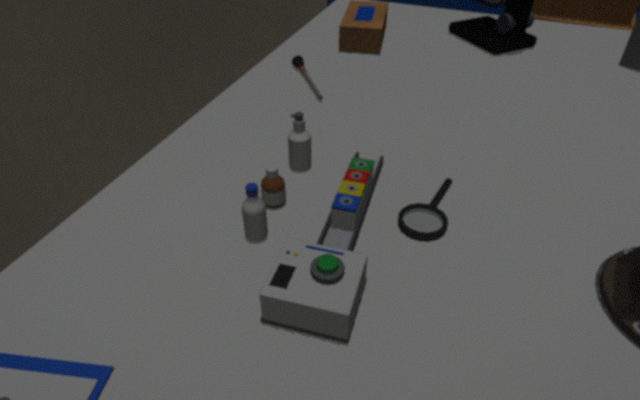

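View pics/wrist0.png

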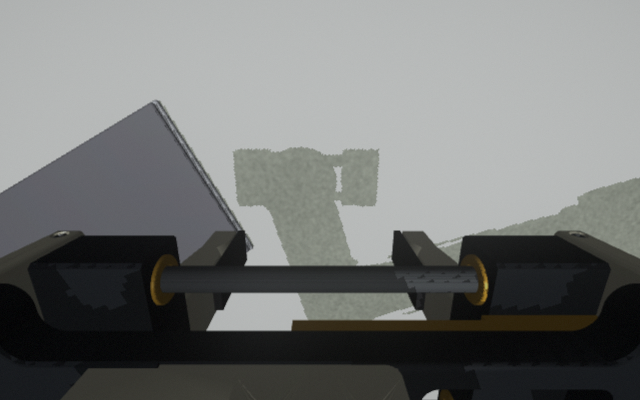

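The top view shows the reader at px (240,222), the rail running right to (434,205), the train at (322–402, 210) with green on the right, the bottles above and the magnifier below. I'll enlarge it to measure.

```bash
python3 - <<'E'
import cv2
im=cv2.imread("pics/top0.png")
c=cv2.convertScaleAbs(im[180:262,200:440],alpha=1.8)
cv2.imwrite("pics/c1.png",cv2.resize(c[:, :130],None,fx=6,fy=6,interpolation=cv2.INTER_CUBIC))
cv2.imwrite("pics/c2.png",cv2.resize(c[:, 110:],None,fx=6,fy=6,interpolation=cv2.INTER_CUBIC))
E
```

```text
(no output)
```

View pics/c1.png

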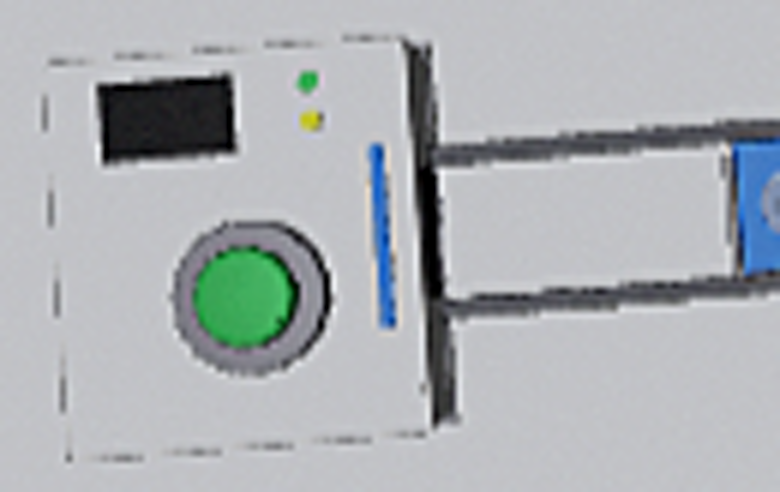

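View pics/c2.png

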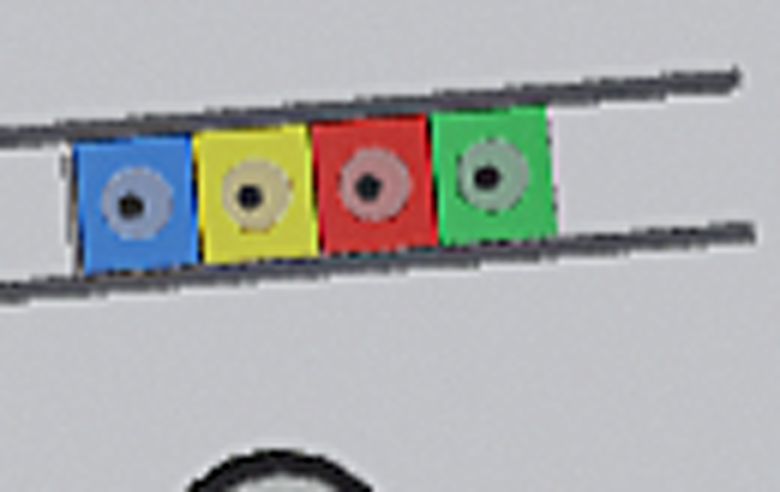

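```bash
cat > h.py <<'E'
import numpy as np, cv2
from plant import *
def ray(n,px,m=None):
    m=m or camera_model(n); R=cv2.Rodrigues(m["rvec"])[0]; t=np.array(m["tvec"])
    d=R.T@np.linalg.inv(m["intrinsics"])@np.array([px[0],px[1],1.]); return -R.T@t,d
def at(n,px,z,m=None):
    c,d=ray(n,px,m); return c+d*(z-c[2])/d[2]
def proj(n,P,m=None):
    m=m or camera_model(n); return cv2.projectPoints(np.array(P,float).reshape(-1,1,3),m["rvec"],m["tvec"],m["intrinsics"],None)[0][:,0]
def topc(c,ox): return ((c[0]+.5)/6-.5+ox,(c[1]+.5)/6-.5+180)
E
python3 - <<'E'
from h import *
np.set_printoptions(precision=4,suppress=True)
P=lambda c,ox,z: at("top",topc(c,ox),z)
pts=dict(boxtopA=P((405,40),200,.06),boxtopB=P((434,428),200,.06),boxbackA=P((47,62),200,.06),boxbackB=P((68,458),200,.06),
bA=P((430,40),200,0),bB=P((456,420),200,0),
wU0=P((440,157),200,.02),wU1=P((738,80),310,.02),wL0=P((452,308),200,.02),wL1=P((752,234),310,.02),
gA=P((548,105),310,.053),gB=P((557,237),310,.053),bluA=P((73,143),310,.053),bluB=P((83,272),310,.053),
btn=P((246,297),200,.075))
for k,v in pts.items(): print(k,v)
print("cam",ray("top",(0,0))[0], ray("side",(0,0))[0])
u=((pts['wU0']-pts['wU1'])+(pts['wL0']-pts['wL1'])); u/=np.linalg.norm(u); print("u",u,np.degrees(np.arctan2(u[1],u[0])))
print("rail end mid",(pts['wU1']+pts['wL1'])/2,"start",(pts['wU0']+pts['wL0'])/2)
print("wid",np.linalg.norm(pts['wU1']-pts['wL1']),"train len",(pts['bluA']+pts['bluB']-pts['gA']-pts['gB'])@u/2)
E
python3 - <<'E'
import cv2
im=cv2.imread("pics/side0.png")
c=cv2.convertScaleAbs(im[145:345,250:390],alpha=1.8)
cv2.imwrite("pics/c3.png",cv2.resize(c[:100],None,fx=5,fy=5,interpolation=cv2.INTER_CUBIC))
cv2.imwrite("pics/c4.png",cv2.resize(c[90:],None,fx=5,fy=5,interpolation=cv2.INTER_CUBIC))
E
```

```text
boxtopA [0.5539 0.1311 0.06  ]
boxtopB [0.4376 0.12   0.06  ]
boxbackA [0.5458 0.2388 0.06  ]
boxbackB [0.4272 0.2292 0.06  ]
bA [0.5587 0.1305 0.    ]
bB [0.4354 0.1196 0.    ]
wU0 [0.5199 0.1243 0.02  ]
wU1 [ 0.5487 -0.1805  0.02  ]
wL0 [0.4722 0.1195 0.02  ]
wL1 [ 0.4997 -0.1849  0.02  ]
gA [ 0.538  -0.1132  0.053 ]
gB [ 0.4979 -0.1161  0.053 ]
bluA [0.5244 0.0315 0.053 ]
bluB [0.4853 0.028  0.053 ]
btn [0.4763 0.1743 0.075 ]
cam [0.4966 0.0377 0.7974] [0.3167 0.5968 0.5456]
u [-0.092   0.9958  0.    ] 95.27697917586501
rail end mid [ 0.5242 -0.1827  0.02  ] start [0.4961 0.1219 0.02  ]
wid 0.049181179815575835 train len 0.14498305934580538
```

View pics/c3.png

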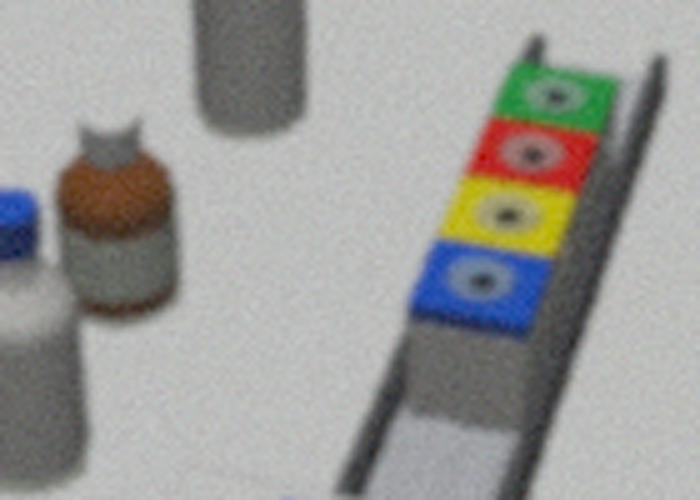

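View pics/c4.png

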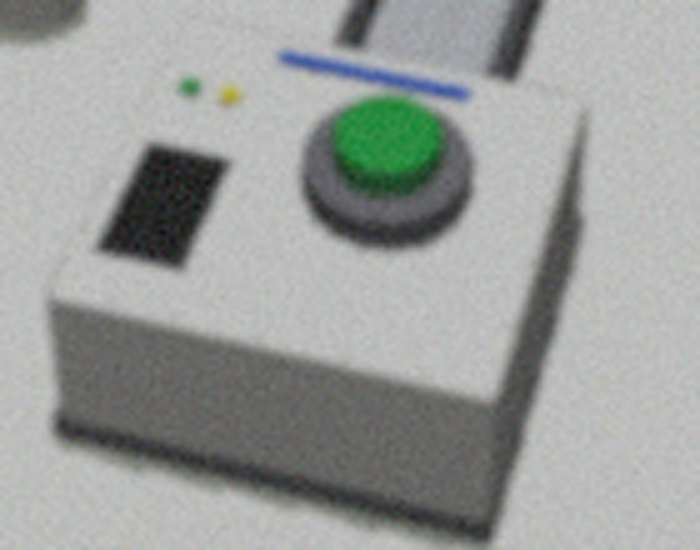

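```bash
python3 - <<'E'
from h import *
from scipy.spatial.transform import Rotation as Ro
np.set_printoptions(precision=4,suppress=True)
s=get_state(); R=Ro.from_euler('xyz',s['eef_rot'],degrees=True).as_matrix()
print(R); print("wrist cam",ray("wrist",(0,0))[0],s['tcp_pos'])
u=np.array([-.092,.9958,0]); up=np.array([0,0,1.])
for sg in(1,-1):
    y=sg*u; x=-up; z=np.cross(x,y); Rt=np.stack([x,y,z],1); D=Ro.from_matrix(R.T@Rt); print(sg,D.as_rotvec(degrees=True), "joint6",s['joints'][5])
a=topc((246,297),200)
c1,d1=ray("top",a); c2,d2=ray("side",(327.6,262.2))
A=np.stack([d1,-d2],1); t=np.linalg.lstsq(A,c2-c1,rcond=None)[0]; print("btn",c1+d1*t[0],c2+d2*t[1])
for n,p,z in[("capped",(292,140),.1),("amber",(340,137),.075),("spray",(411,131),.114),("mag",(357,276),.014)]: print(n,at("top",p,z))
st=np.array([.5242,-.1827,.008])+.31*u; print("stop",st)
# reproject check in side view
for n,p in[("stoptop",[st[0],st[1],.06]),("blu front-bot", [.5048,.0298,.008])]: print(n,proj("side",p))
E
```

```text
[[-0.0003 -0.3745 -0.9272]
 [-0.0012 -0.9272  0.3745]
 [-1.      0.0012 -0.0002]]
wrist cam [0.3259 0.5957 0.3836] [0.2527 0.6256 0.2448]
1 [152.7286  -0.0953  -0.01  ] joint6 -16.5062886348119
-1 [-27.2713   0.0074  -0.0702] joint6 -16.5062886348119
btn [0.4764 0.1741 0.0763] [0.4744 0.1734 0.0763]
capped [0.6315 0.0847 0.1   ]
amber [0.643  0.0006 0.075 ]
spray [ 0.6471 -0.1177  0.114 ]
mag [ 0.3885 -0.0378  0.014 ]
stop [0.4957 0.126  0.008 ]
stoptop [[325.4831 243.6833]]
blu front-bot [[341.2994 227.1797]]
```

Stop, rail and button are consistent across both cameras and with the given sizes. I'll turn the jaw axis onto the rail line, with the narrow side across the rail to clear the bottles, then close the fingers and fly over at height.

Emit:
step_arm([
  [[0, 0, 0], -0.91],
  [[0, 0, 0], -0.91],
  [[0, 0, 0], -0.91],
  [[0, 0, 0], -0.91],
  [[0, 0, 0], -0.91],
  [[0, 0.5, -0.12], 0],
  [[0, 1, -0.24], 0],
  [[0, 1, -0.24], 0],
  [[0, 1, -0.24], 0],
  [[0, 1, -0.24], 0],
  [[0, 1, -0.24], 0],
  [[0, 1, -0.24], 0],
  [[0, 1, -0.24], 0],
  [[0, 1, -0.24], 0],
  [[0, 1, -0.24], 0],
  [[0, 1, -0.24], 0],
  [[0, 1, -0.24], 0],
  [[0, 1, -0.24], 0],
  [[0, 1, -0.24], 0],
  [[0, 1, -0.24], 0],
], fingers=1, grip_force=20)

```text
time_s: 1.82
tcp_pos: [0.3493, 0.3417, 0.2456]
eef_rot: [-118.7, 90.0, 66.6]
contact_force: [1.1, -0.5, 0.4]
gripper_width: 0.0003
```

Emit:
step_arm([
  [[0, 1, -0.24], 0],
  [[0, 1, -0.24], 0],
  [[0, 1, -0.24], 0],
  [[0, 1, -0.24], 0],
  [[0, 1, -0.24], 0],
  [[0, 1, -0.24], 0],
  [[0, 1, -0.24], 0],
  [[0, 1, -0.24], 0],
  [[0, 1, -0.24], 0],
  [[0, 1, -0.24], 0],
  [[0, 1, -0.24], 0],
  [[0, 1, -0.24], 0],
  [[0, 1, -0.24], 0],
  [[0, 1, -0.24], 0],
  [[0, 1, -0.24], 0],
  [[0, 1, -0.24], 0],
  [[0, 1, -0.24], 0],
  [[0, 1, -0.24], 0],
  [[0, 1, -0.24], 0],
  [[0, 1, -0.24], 0],
])

```text
time_s: 3.48
tcp_pos: [0.4811, -0.0477, 0.2456]
eef_rot: [-164.7, 90.0, 20.5]
contact_force: [0.5, 0.3, 0.5]
gripper_width: 0.0006
```

```bash
cat > w.py <<'E'
from h import *
from scipy.spatial.transform import Rotation as Ro
np.set_printoptions(precision=4,suppress=True)
def delta(tgt):
    s=get_state(); R=Ro.from_euler('xyz',s['eef_rot'],degrees=True).as_matrix()
    u=np.array([-.092,.9958,0]); y=-u; x=-np.array([0,0,1.]); Rt=np.stack([x,y,np.cross(x,y)],1)
    print("tcp",s['tcp_pos'],"F",s['contact_force'],"t",s['time_s'])
    print("units",R.T@(np.array(tgt)-s['tcp_pos'])/.02,"turn units",Ro.from_matrix(R.T@Rt).as_rotvec(degrees=True)/6)
E
python3 -c "
from w import *
delta([.5221,-.1595,.1]); print(get_state()['joints'])"
```

```text
tcp [ 0.4811 -0.0477  0.2456] F [0.5423 0.2751 0.5117] t 3.4833
units [ 7.2801  5.7569 -1.5255] turn units [-0.0034 -0.0017  0.0005]
[ 17.7151   2.2205 -22.6947  -0.0006 -65.0744  77.543 ]
```

Emit:
step_arm([
  [[0, 1, -0.25], 0],
  [[0, 1, -0.25], 0],
  [[0, 1, -0.25], 0],
  [[0, 1, -0.25], 0],
  [[0, 1, -0.25], 0],
  [[0, 0.75, -0.28], 0],
  [[0.9, 0, 0], 0],
  [[0.9, 0, 0], 0],
  [[0.9, 0, 0], 0],
  [[0.9, 0, 0], 0],
  [[0.9, 0, 0], 0],
  [[0.9, 0, 0], 0],
  [[0.9, 0, 0], 0],
  [[0.9, 0, 0], 0],
  [[0, 0, 0], 0],
  [[0, 0, 0], 0],
])

```text
time_s: 4.82
tcp_pos: [0.5217, -0.1581, 0.1012]
eef_rot: [2.0, 89.9, -172.7]
contact_force: [-0.8, -0.3, 0.4]
gripper_width: 0.0005
```

```bash
python3 -c "
from w import *
delta([.5221,-.1595,.037])
cv2.imwrite('pics/t1.png',cv2.resize(cv2.convertScaleAbs(capture('top')[150:260,200:460],alpha=1.8),None,fx=3,fy=3,interpolation=2))
cv2.imwrite('pics/s1.png',cv2.resize(cv2.convertScaleAbs(capture('side')[100:300,250:450],alpha=1.8),None,fx=3,fy=3,interpolation=2))
cv2.imwrite('pics/w1.png',capture('wrist'))
"
```

```text
tcp [ 0.5217 -0.1581  0.1012] F [-0.7978 -0.299   0.388 ] t 4.8167
units [ 3.2082  0.0715 -0.022 ] turn units [-0.0001  0.0206 -0.0007]
```

View pics/t1.png

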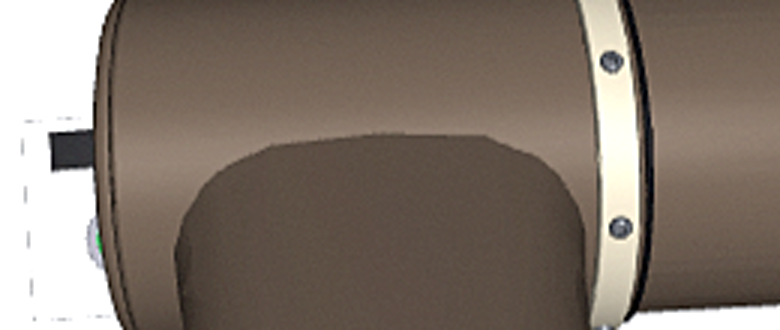

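View pics/s1.png

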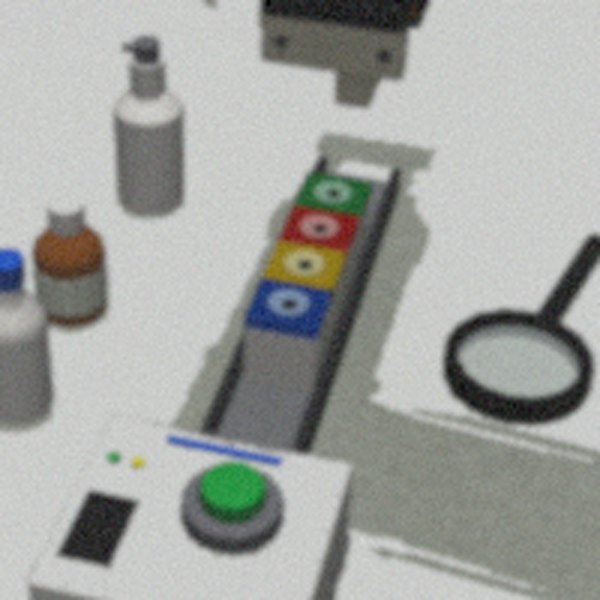

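View pics/w1.png

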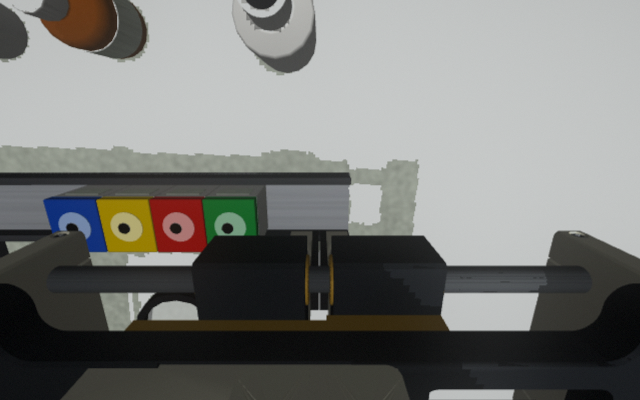

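The wrist view shows the hand just behind the green cassette, in line with the rail. The side view shows the bottles well clear. I'll descend now.

Emit:
step_arm([
  [[0.8, 0, 0], 0],
  [[0.8, 0, 0], 0],
  [[0.8, 0, 0], 0],
  [[0.6, 0, 0], 0],
  [[0.2, 0, 0], 0],
  [[0, 0, 0], 0],
  [[0, 0, 0], 0],
])

```text
time_s: 5.55
tcp_pos: [0.5233, -0.1576, 0.0385]
eef_rot: [167.6, 89.9, -7.1]
contact_force: [-0.1, 0.5, 0.2]
gripper_width: 0.0008
```

```bash
python3 -c "
from w import *
delta([.5217,-.1581,.037])
cv2.imwrite('pics/s2.png',cv2.resize(cv2.convertScaleAbs(capture('side')[100:300,250:450],alpha=1.8),None,fx=3,fy=3,interpolation=2))
cv2.imwrite('pics/w2.png',capture('wrist'))
"
```

```text
tcp [ 0.5233 -0.1576  0.0385] F [-0.0678  0.5347  0.2266] t 5.55
units [0.0743 0.0196 0.0799] turn units [ 0.008  -0.0103 -0.0023]
```

View pics/s2.png

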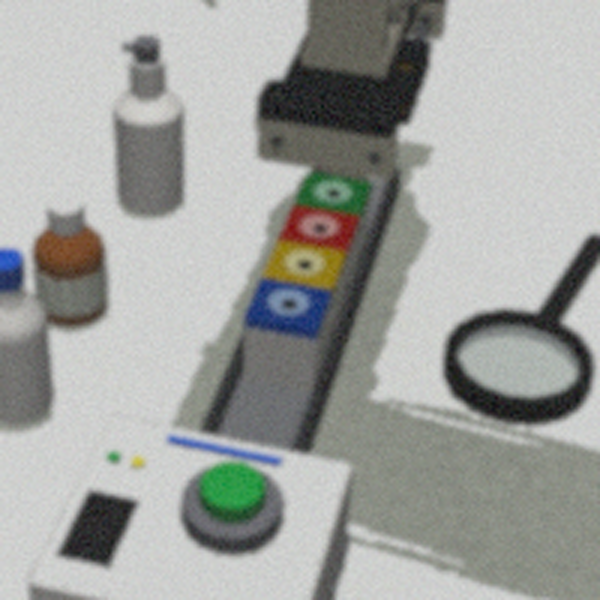

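View pics/w2.png

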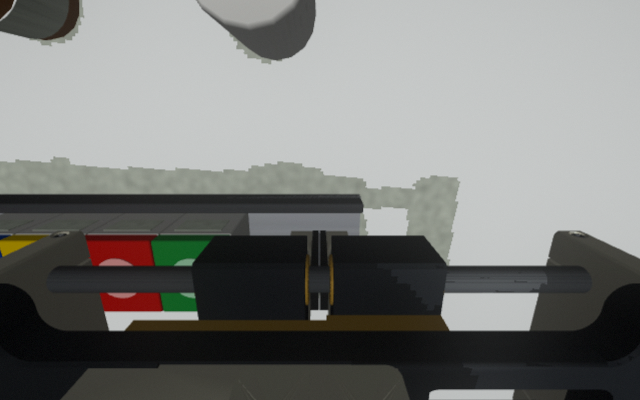

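Emit:
step_arm([
  [[0.05, -0.25, 0], 0],
  [[0, -0.25, 0], 0],
  [[0, -0.25, 0], 0],
  [[0, -0.2, 0], 0],
  [[0, -0.15, 0], 0],
  [[0, -0.12, 0], 0],
  [[0, -0.12, 0], 0],
  [[0, -0.12, 0], 0],
  [[0, -0.12, 0], 0],
  [[0, -0.12, 0], 0],
  [[0, -0.12, 0], 0],
  [[0, -0.12, 0], 0],
  [[0, -0.12, 0], 0],
  [[0, -0.12, 0], 0],
  [[0, -0.12, 0], 0],
  [[0, -0.12, 0], 0],
  [[0, -0.12, 0], 0],
  [[0, -0.06, 0], 0],
  [[0, 0, 0], 0],
  [[0, 0, 0], 0],
])

```text
time_s: 7.32
tcp_pos: [0.5178, -0.1055, 0.0365]
eef_rot: [-106.7, 90.0, 78.6]
contact_force: [1.3, -3.0, 3.5]
gripper_width: 0.0006
```

```bash
python3 -c "
from w import *
delta([.509,-.0178,.037])
cv2.imwrite('pics/s3.png',cv2.resize(cv2.convertScaleAbs(capture('side')[100:300,250:450],alpha=1.8),None,fx=3,fy=3,interpolation=2))
cv2.imwrite('pics/w3.png',capture('wrist'))
"
```

```text
tcp [ 0.5178 -0.1055  0.0365] F [ 1.2777 -3.0284  3.5248] t 7.3167
units [-0.0225 -4.4079  0.0324] turn units [ 0.0066 -0.0004  0.0015]
```

View pics/s3.png

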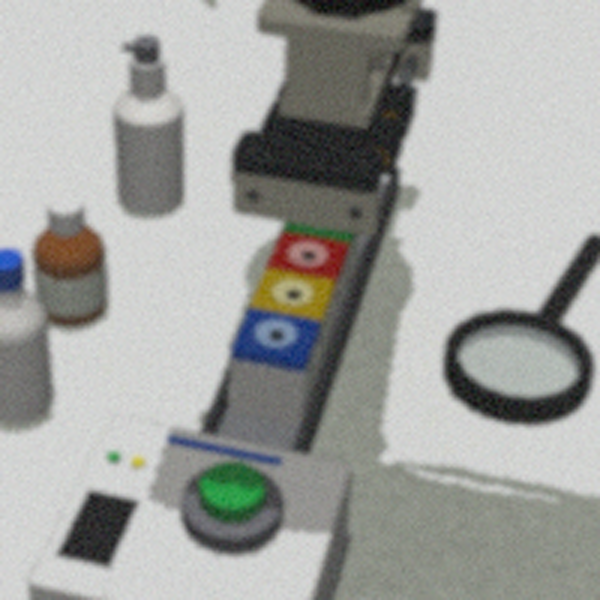

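View pics/w3.png

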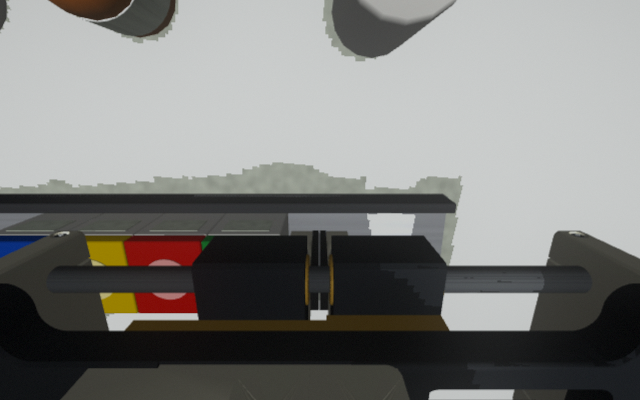

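```bash
python3 -c "
from w import *
u=np.array([-.092,.9958,0]); st=np.array([.4957,.126,0])
f=lambda c,z: at('side',(250+(c[0]+.5)/3-.5,100+(c[1]+.5)/3-.5),z)
for c,z in [((233,360),.053),((305,370),.053),((275,334),.053),((292,294),.053),((306,255),.053),((228,428),.008),((300,440),.008)]:
  p=f(c,z); print(p,'s',(p-st)@u)
print('tcp s',(get_state()['tcp_pos']-st)@u)
"
```

```text
[0.5147 0.0691 0.053 ] s -0.05845742002158177
[0.4781 0.0627 0.053 ] s -0.061410403801525425
[0.5018 0.0417 0.053 ] s -0.08446075224234836
[0.5046 0.0069 0.053 ] s -0.11945075042768684
[ 0.5088 -0.029   0.053 ] s -0.15555795180470874
[0.5157 0.0726 0.008 ] s -0.054990080002255325
[0.4775 0.0671 0.008 ] s -0.05699888648215039
tcp s -0.23265125131125278
```

Emit:
step_arm([
  [[0, -0.1, 0], 0],
  [[0, -0.15, 0], 0],
  [[0, -0.2, 0], 0],
  [[0, -0.2, 0], 0],
  [[0, -0.2, 0], 0],
  [[0, -0.2, 0], 0],
  [[0, -0.2, 0], 0],
  [[0, -0.2, 0], 0],
  [[0, -0.2, 0], 0],
  [[0, -0.2, 0], 0],
  [[0, -0.2, 0], 0],
  [[0, -0.2, 0], 0],
  [[0, -0.15, 0], 0],
  [[0, -0.1, 0], 0],
  [[0, 0, 0], 0],
  [[0, 0, 0], 0],
])

```text
time_s: 8.75
tcp_pos: [0.5131, -0.0559, 0.0366]
eef_rot: [2.9, 90.0, -171.8]
contact_force: [0.2, -2.6, 4.5]
gripper_width: 0.0004
```

```bash
python3 -c "
from w import *
delta([.509,-.0178,.037])
cv2.imwrite('pics/s4.png',cv2.resize(cv2.convertScaleAbs(capture('side')[150:300,250:400],alpha=1.8),None,fx=4,fy=4,interpolation=2))
cv2.imwrite('pics/w4.png',capture('wrist'))
"
```

```text
tcp [ 0.5131 -0.0559  0.0366] F [ 0.1549 -2.5661  4.5256] t 8.75
units [-0.0208 -1.9176  0.0264] turn units [ 0.0058  0.0014 -0.0001]
```

View pics/s4.png

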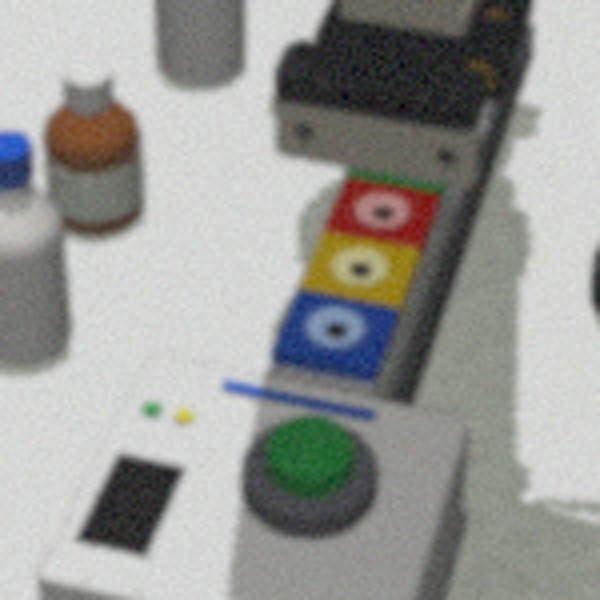

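View pics/w4.png

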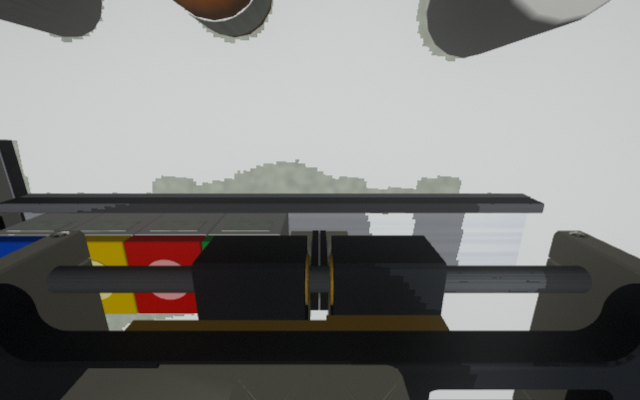

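Emit:
step_arm([
  [[0, -0.1, 0], 0],
  [[0, -0.1, 0], 0],
  [[0, -0.1, 0], 0],
  [[0, -0.1, 0], 0],
  [[0, -0.1, 0], 0],
  [[0, 0, 0], 0],
  [[0, 0, 0], 0],
])

```text
time_s: 9.43
tcp_pos: [0.5122, -0.0461, 0.0366]
eef_rot: [3.6, 90.0, -171.1]
contact_force: [0.8, -4.1, 6.0]
gripper_width: 0.0005
```

Emit:
step_arm([
  [[0, -0.1, 0], 0],
  [[0, -0.05, 0], 0],
  [[0, 0, 0], 0],
  [[0, 0, 0], 0],
])

```text
time_s: 9.77
tcp_pos: [0.5119, -0.0431, 0.0365]
eef_rot: [23.5, 90.0, -151.2]
contact_force: [0.7, -4.5, 6.1]
gripper_width: 0.0
```

```bash
python3 -c "
from w import *
delta([.509,-.0178,.037])
cv2.imwrite('pics/s5.png',cv2.resize(cv2.convertScaleAbs(capture('side')[170:290,270:390],alpha=1.8),None,fx=5,fy=5,interpolation=2))
"
```

```text
tcp [ 0.5119 -0.0431  0.0365] F [ 0.6592 -4.4692  6.1166] t 9.7667
units [-0.0229 -1.2748  0.0276] turn units [ 0.004   0.0016 -0.0007]
```

View pics/s5.png

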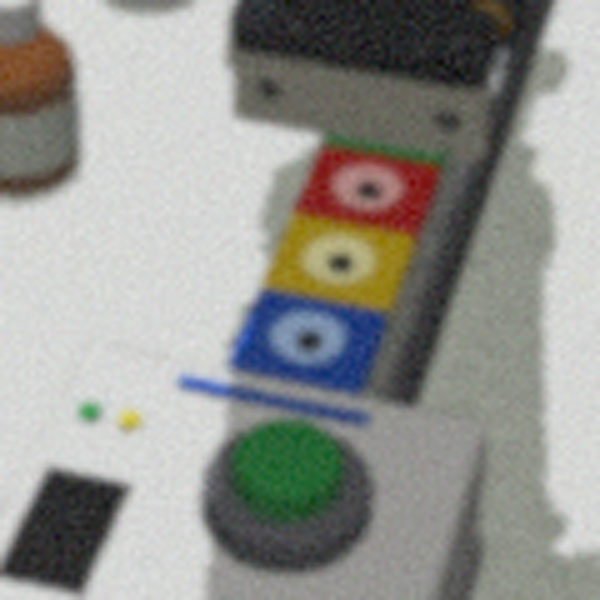

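```bash
python3 -c "
from w import *
u=np.array([-.092,.9958,0]); st=np.array([.4957,.126,0])
f=lambda c,z: at('side',(270+(c[0]+.5)/5-.5,170+(c[1]+.5)/5-.5),z)
for c,z in [((235,368),.053),((365,392),.053),((308,341),.053),((340,262),.053),((370,188),.053),((485,430),.06),((90,345),.06)]:
  p=f(c,z); print(p,'s',(p-st)@u)
print('tcp s',(get_state()['tcp_pos']-st)@u)
"
```

```text
[0.5106 0.123  0.053 ] s -0.004310380392387962
[0.4723 0.1184 0.053 ] s -0.005432811531723394
[0.495  0.1046 0.053 ] s -0.021256562785305022
[0.4983 0.0683 0.053 ] s -0.05770708106275449
[0.5016 0.0317 0.053 ] s -0.09448541808980782
[0.4341 0.1269 0.06  ] s 0.006594683462777236
[0.5502 0.1365 0.06  ] s 0.005401071106970873
tcp s -0.16989988077806692
```

Emit:
step_arm([
  [[0, -0.05, 0], 0],
  [[0, -0.05, 0], 0],
  [[0, -0.05, 0], 0],
  [[0, 0, 0], 0],
  [[0, 0, 0], 0],
])

```text
time_s: 10.23
tcp_pos: [0.5116, -0.0402, 0.0366]
eef_rot: [30.9, 90.0, -143.8]
contact_force: [-0.2, -4.1, 5.1]
gripper_width: 0.0001
```

Emit:
step_arm([
  [[0, -0.05, 0], 0],
  [[0, -0.05, 0], 0],
  [[0, 0, 0], 0],
  [[0, 0, 0], 0],
])

```text
time_s: 10.57
tcp_pos: [0.5114, -0.0382, 0.0366]
eef_rot: [24.0, 90.0, -150.7]
contact_force: [0.1, -5.0, 4.5]
gripper_width: 0.0004
```

Emit:
step_arm([
  [[0, -0.05, 0], 0],
  [[0, -0.05, 0], 0],
  [[0, 0, 0], 0],
  [[0, 0, 0], 0],
])

```text
time_s: 10.9
tcp_pos: [0.5112, -0.0365, 0.0365]
eef_rot: [51.5, 90.0, -123.2]
contact_force: [1.3, -7.9, 4.8]
gripper_width: 0.0007
```

```bash
python3 -c "
from w import *
delta([.509,-.0178,.037])
cv2.imwrite('pics/s6.png',cv2.resize(cv2.convertScaleAbs(capture('side')[170:290,270:390],alpha=1.8),None,fx=5,fy=5,interpolation=2))
cv2.imwrite('pics/w6.png',capture('wrist'))
"
```

```text
tcp [ 0.5112 -0.0365  0.0365] F [ 1.3116 -7.8955  4.7744] t 10.9
units [-0.0235 -0.9427  0.0236] turn units [ 0.004   0.0036 -0.0045]
```

View pics/s6.png

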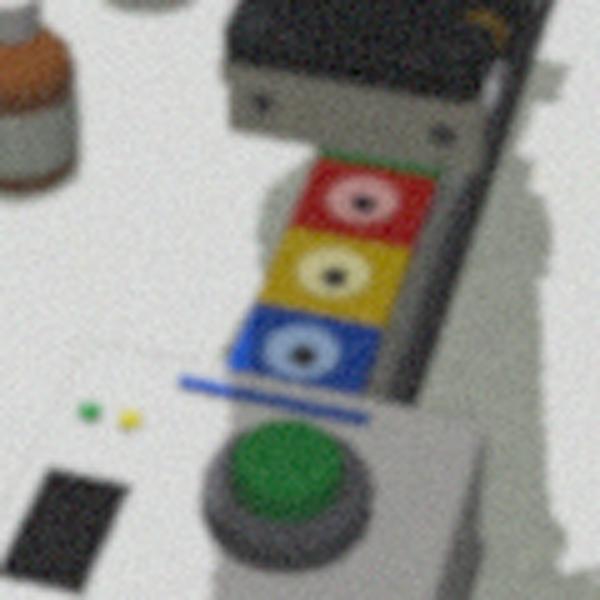

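View pics/w6.png

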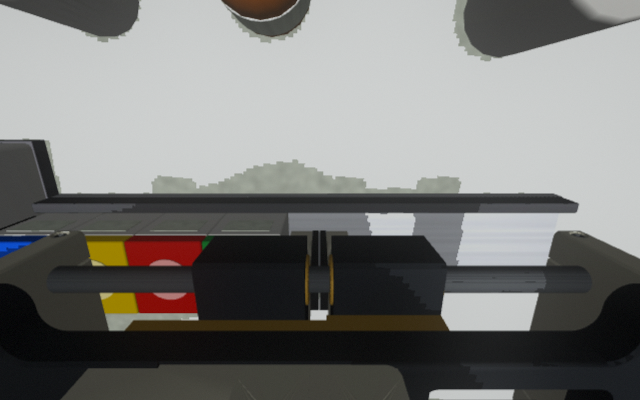

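Emit:
step_arm([
  [[0, -0.05, 0], 0],
  [[0, -0.05, 0], 0],
  [[0, 0, 0], 0],
  [[0, 0, 0], 0],
])

```text
time_s: 11.33
tcp_pos: [0.5108, -0.0362, 0.0366]
eef_rot: [57.5, 89.8, -117.2]
contact_force: [3.8, -20.1, 4.6]
gripper_width: 0.0002
```

The stop has been reached: the TCP stalled and the force rose to 20 N. I'll back off gently.

Emit:
step_arm([
  [[0, 0.1, 0], 0],
  [[0, 0.1, 0], 0],
  [[0, 0.2, 0], 0],
  [[0, 0.4, 0], 0],
  [[0, 0.6, 0], 0],
  [[0, 0.4, 0], 0],
  [[-0.5, 0, 0], 0],
  [[-1, 0, 0], 0],
  [[-1, 0, 0], 0],
  [[-1, 0, 0], 0],
  [[-1, 0, 0], 0],
  [[-1, 0, 0], 0],
  [[-1, 0, 0], 0],
  [[-1, 0, 0], 0],
  [[0, 0, 0], 0],
  [[0, 0, 0], 0],
])

```text
time_s: 12.67
tcp_pos: [0.5151, -0.0699, 0.1884]
eef_rot: [-170.6, 89.8, 14.7]
contact_force: [0.2, -0.3, -0.8]
gripper_width: 0.0002
```

```bash
python3 -c "
from w import *
delta([.476,.174,.18])
cv2.imwrite('pics/s7.png',cv2.resize(cv2.convertScaleAbs(capture('side')[150:290,260:400],alpha=1.8),None,fx=4,fy=4,interpolation=2))
cv2.imwrite('pics/w7.png',cv2.convertScaleAbs(capture('wrist'),alpha=1.0))
"
```

```text
tcp [ 0.5151 -0.0699  0.1884] F [ 0.2143 -0.271  -0.8205] t 12.6667
units [  0.4231 -12.3253   0.8233] turn units [ 0.0015 -0.0319  0.0053]
```

View pics/s7.png

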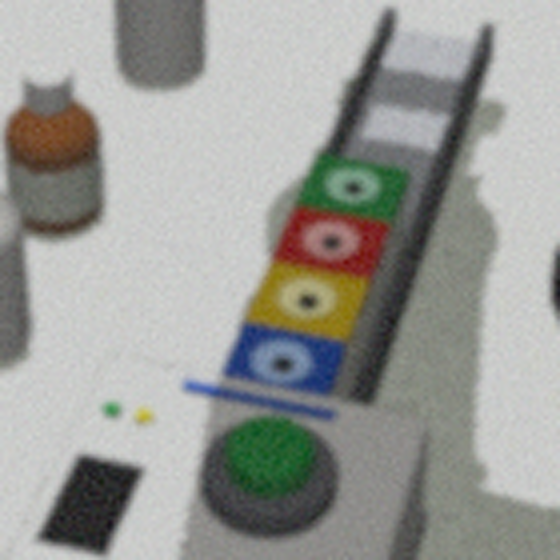

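View pics/w7.png

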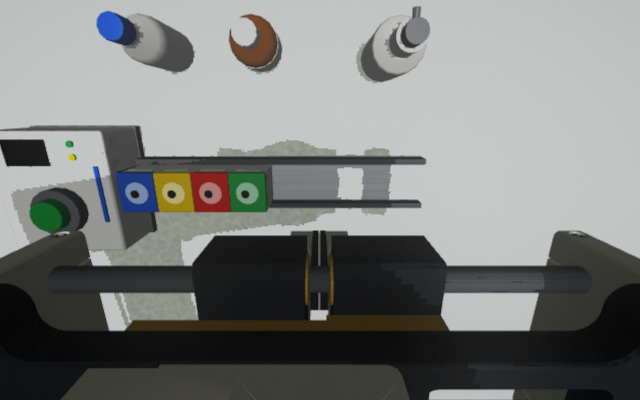

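```bash
python3 -c "
from w import *
im=capture('wrist'); 
print(at('wrist',(50,215),.0763))
u=np.array([-.092,.9958,0]); st=np.array([.4957,.126,0])
for p in [(118,173),(121,212),(268,172),(268,210)]:
  q=at('wrist',p,.053); print(q,(q-st)@u)
cv2.imwrite('pics/w8.png',cv2.resize(im[120:260,0:290],None,fx=2.7,fy=2.7,interpolation=2))
"
```

```text
[0.4771 0.172  0.0763]
[0.5158 0.122  0.053 ] -0.005878579111873854
[0.476  0.1232 0.053 ] -0.000932322796562136
[ 0.5299 -0.0205  0.053 ] -0.14902009985897896
[ 0.4915 -0.0221  0.053 ] -0.14706421752081864
```

View pics/w8.png

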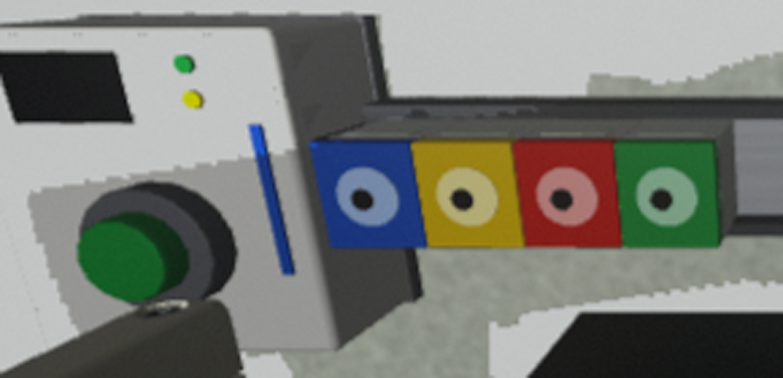

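The row is closed up against the reader face. Next I'll go over the button.

Emit:
step_arm([
  [[0, -0.5, 0.04], 0],
  [[0, -0.8, 0.06], 0],
  [[0, -1, 0.06], 0],
  [[0, -1, 0.06], 0],
  [[0, -1, 0.06], 0],
  [[0, -1, 0.06], 0],
  [[0, -1, 0.06], 0],
  [[0, -1, 0.06], 0],
  [[0, -1, 0.06], 0],
  [[0, -1, 0.06], 0],
  [[0, -1, 0.06], 0],
  [[0, -1, 0.06], 0],
  [[0, -0.7, 0.06], 0],
  [[0, -0.3, 0], 0],
  [[0.9, 0, 0], 0],
  [[0.9, 0, 0], 0],
  [[0.8, 0, 0], 0],
  [[0, 0, 0], 0],
  [[0, 0, 0], 0],
])

```text
time_s: 14.4
tcp_pos: [0.476, 0.1731, 0.1338]
eef_rot: [39.1, 89.8, -135.6]
contact_force: [-0.0, -0.1, 0.5]
gripper_width: 0.0005
```

```bash
python3 -c "
from w import *
delta([.4765,.1735,.0953])
cv2.imwrite('pics/s9.png',cv2.resize(cv2.convertScaleAbs(capture('side')[130:330,220:420],alpha=1.8),None,fx=3,fy=3,interpolation=2))
cv2.imwrite('pics/w9.png',capture('wrist'))
"
```

```text
tcp [0.476  0.1731 0.1338] F [-0.039  -0.0571  0.4586] t 14.4
units [ 1.9264 -0.0223 -0.0303] turn units [ 0.0051  0.0209 -0.017 ]
```

View pics/s9.png

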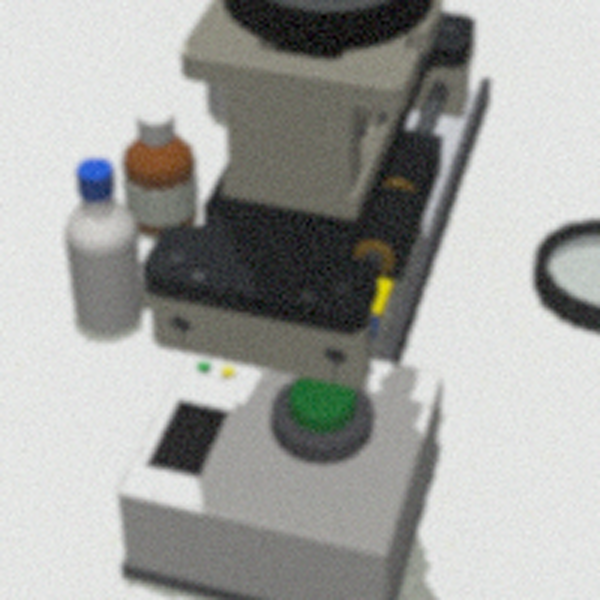

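View pics/w9.png

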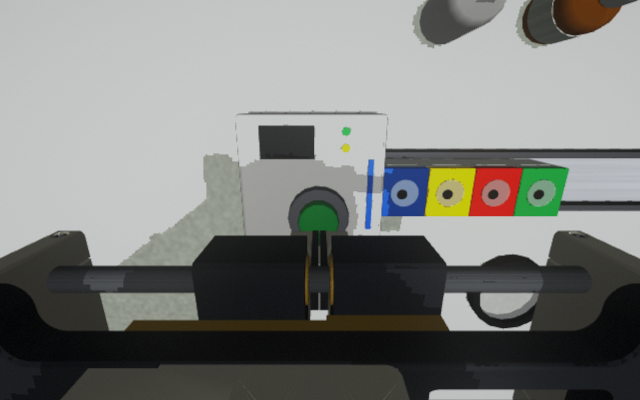

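Emit:
step_arm([
  [[0.6, 0, 0], 0],
  [[0.6, 0, 0], 0],
  [[0.4, 0, 0], 0],
  [[0.15, 0, 0], 0],
  [[0.1, 0, 0], 0],
  [[0, 0, 0], 0],
  [[0, 0, 0], 0],
])

```text
time_s: 15.08
tcp_pos: [0.4767, 0.1737, 0.0981]
eef_rot: [-169.5, 90.0, 15.8]
contact_force: [-1.9, -0.2, 2.5]
gripper_width: 0.0004
```

Emit:
step_arm([
  [[0.08, 0, 0], 0],
  [[0.08, 0, 0], 0],
  [[0.08, 0, 0], 0],
  [[0, 0, 0], 0],
  [[0, 0, 0], 0],
])

```text
time_s: 15.5
tcp_pos: [0.4769, 0.1737, 0.0949]
eef_rot: [-174.9, 89.9, 10.4]
contact_force: [-9.5, -1.5, 25.6]
gripper_width: 0.0003
```

```bash
python3 -c "
from w import *
delta([.4765,.1735,.0953])
cv2.imwrite('pics/s10.png',cv2.resize(cv2.convertScaleAbs(capture('side')[200:330,250:380],alpha=2.2),None,fx=5,fy=5,interpolation=2)[:600])
im=capture('wrist'); cv2.imwrite('pics/w10.png',cv2.resize(cv2.convertScaleAbs(im[90:290,220:420],alpha=1.5),None,fx=3,fy=3,interpolation=2))
"
```

```text
tcp [0.4769 0.1737 0.0949] F [-9.5439 -1.4826 25.6347] t 15.5
units [-0.0195  0.0082  0.0185] turn units [ 0.0138 -0.0125  0.0011]
```

View pics/s10.png

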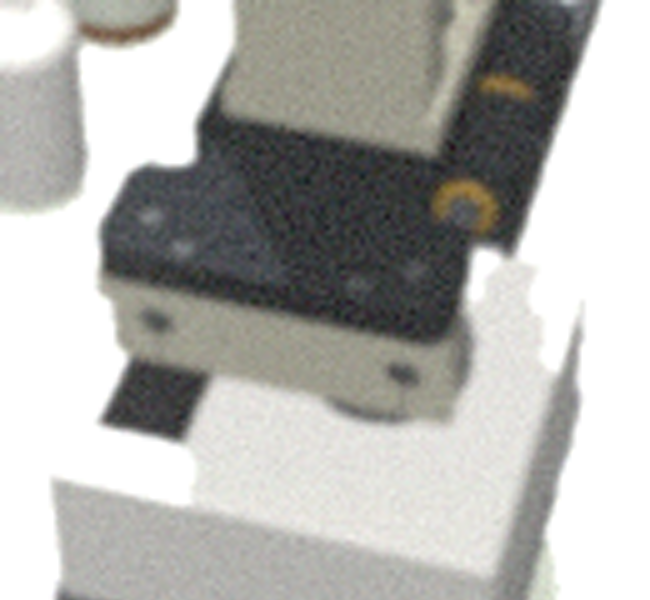

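View pics/w10.png

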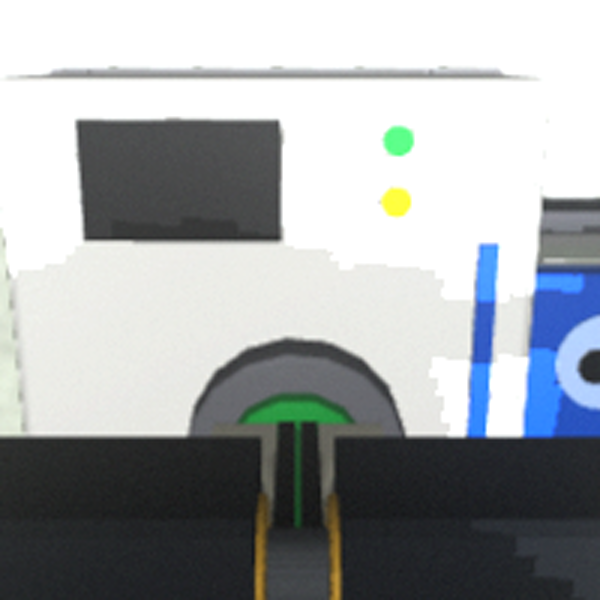

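Bottomed at about 26 N. I'll release in small steps to see the spring's force curve, which confirms the button really travelled.

Emit:
step_arm([
  [[-0.1, 0, 0], 0],
  [[0, 0, 0], 0],
  [[0, 0, 0], 0],
])

```text
time_s: 15.85
tcp_pos: [0.4767, 0.1737, 0.0953]
eef_rot: [-153.5, 90.0, 31.8]
contact_force: [-2.4, -1.2, 5.6]
gripper_width: 0.0005
```

Emit:
step_arm([
  [[-0.07, 0, 0], 0],
  [[0, 0, 0], 0],
  [[0, 0, 0], 0],
])

```text
time_s: 16.1
tcp_pos: [0.4767, 0.1737, 0.0963]
eef_rot: [-159.7, 90.0, 25.6]
contact_force: [-1.5, -1.4, 4.6]
gripper_width: 0.0005
```

Emit:
step_arm([
  [[-0.07, 0, 0], 0],
  [[0, 0, 0], 0],
  [[0, 0, 0], 0],
])

```text
time_s: 16.35
tcp_pos: [0.4767, 0.1737, 0.0976]
eef_rot: [-155.0, 90.0, 30.3]
contact_force: [-0.5, -1.0, 3.3]
gripper_width: 0.0007
```

Emit:
step_arm([
  [[-0.07, 0, 0], 0],
  [[0, 0, 0], 0],
  [[0, 0, 0], 0],
])

```text
time_s: 16.6
tcp_pos: [0.4767, 0.1737, 0.099]
eef_rot: [-159.6, 90.0, 25.7]
contact_force: [0.3, -1.7, 2.3]
gripper_width: 0.0002
```

Emit:
step_arm([
  [[-0.07, 0, 0], 0],
  [[0, 0, 0], 0],
  [[0, 0, 0], 0],
])

```text
time_s: 16.85
tcp_pos: [0.4767, 0.1737, 0.1004]
eef_rot: [-154.9, 90.0, 30.5]
contact_force: [0.9, -0.7, 2.2]
gripper_width: 0.0004
```

Emit:
step_arm([
  [[-0.07, 0, 0], 0],
  [[0, 0, 0], 0],
  [[0, 0, 0], 0],
])

```text
time_s: 17.1
tcp_pos: [0.4763, 0.1736, 0.1016]
eef_rot: [0.8, 90.0, -173.9]
contact_force: [-0.6, -0.2, 0.2]
gripper_width: 0.0005
```

The curve is that of a spring: 5.6 N down to zero over about 6 mm, so the button was fully pressed and has come back up. I'll retract and check.

Emit:
step_arm([
  [[-0.5, 0, 0], 0],
  [[-1, 0, 0], 0],
  [[-1, 0, 0], 0],
  [[-1, 0, 0], 0],
  [[-1, 0, 0], 0],
  [[-1, 0, 0], 0],
  [[-1, 0, 0], 0],
  [[-0.5, 0.3, 0], 0],
  [[0, 1, 0], 0],
  [[0, 1, 0], 0],
  [[0, 1, 0], 0],
  [[0, 1, 0], 0],
  [[0, 1, 0], 0],
  [[0, 1, 0], 0],
  [[0, 0.6, 0], 0],
  [[0, 0.2, 0], 0],
  [[0, 0, 0], 0],
  [[0, 0, 0], 0],
  [[0, 0, 0], 0],
])

```text
time_s: 18.68
tcp_pos: [0.4897, 0.0328, 0.2417]
eef_rot: [-53.7, 90.0, 131.6]
contact_force: [0.4, -0.2, -0.0]
gripper_width: 0.0001
```

```bash
python3 -c "
from w import *
delta([.4765,.1735,.0953])
cv2.imwrite('pics/s11.png',cv2.resize(cv2.convertScaleAbs(capture('side')[100:300,230:430],alpha=1.8),None,fx=3,fy=3,interpolation=2))
cv2.imwrite('pics/w11.png',capture('wrist'))
"
```

```text
tcp [0.4897 0.0328 0.2417] F [ 0.433  -0.228  -0.0379] t 18.6833
units [ 7.3213 -7.0643  0.0036] turn units [0.0091 0.0007 0.001 ]
```

View pics/s11.png

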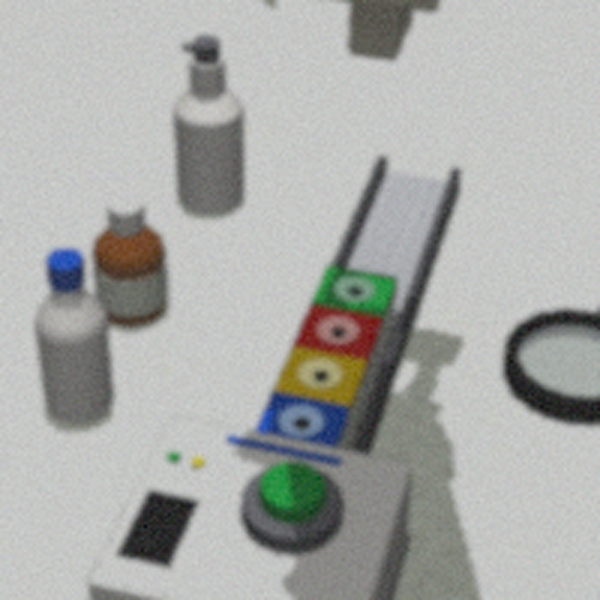

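View pics/w11.png

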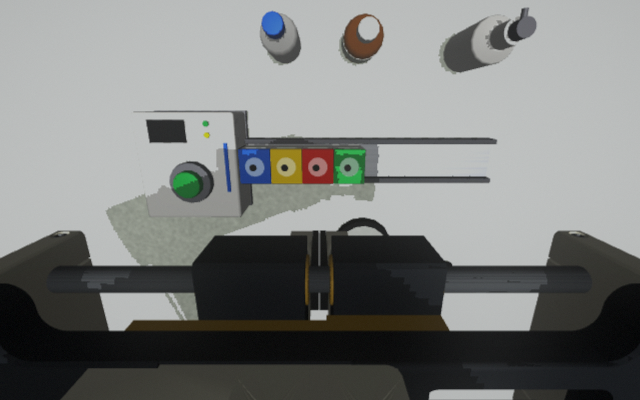

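The train is closed up at the reader, with blue front at wrist px (238,165) and green rear at (366,165). The button is up, the bottles and magnifier are unmoved, and the hand is clear. I'll hand the job in.

```bash
python3 -c "
from plant import *
print(close_job())"
```

```text
the job is handed in; nothing more can be done
None
```

I pushed the four cassettes along the rail as one train, touching only the green-lidded one, until the first was against the end stop. I then pressed the start button fully, released it and handed the job in at about 19 s of the 42 s allowed. No verdict is reported at hand-in.

- **Train home:** at the stop the tool stalled while the push force rose from 5 N to 20 N. The last side and wrist views show the row closed up against the reader and upright in the rail.
- **Button:** it bottomed at about 26 N. On release the force fell from 5.6 N to zero over about 6 mm, which matches its full travel, and the button is up again in the last views.
- **Bystanders and hand:** the bottles and the magnifier look unmoved in the last views. I compared them by eye and did not measure them again. The hand is clear, about 0.24 m up, with no contact force.

**Checks that disagreed:**
- The cameras put the button's top at 76 mm, but contact came at about 82 mm. The side camera also placed the reader's edge about 6 mm off, so I relied on the forces there.
- In the wrist picture the train read about 3 mm short of the stop, with one corner near 6 mm. I put that down to calibration and pixel reading, because the 20 N stall showed it was home.
- During the push there was an unexplained upward force of about 4–6 N on the tool, probably friction on the green cassette. It went away when I backed off.

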